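# Try two thumb screws in their gauge nuts and back out the one that binds

## Robot

A 7-joint arm with a two-finger parallel gripper is mounted at the origin on a cart in front of the work surface, level with it; the furniture and walls round the work are solid. World frame = base frame: x ahead of the robot, y to its left, z up, the work surface at z = 0. Lengths are in m, angles in rad, forces in N, time in s.
With the tool pointing down it reaches from about 0.4 to 0.925 m from the base axis. Payload 4.1 kg.
Tool frame: the origin (TCP) lies midway between the tips of the shut fingers; the grasp point (between the pads) lies 19 mm behind it; z points along the fingers, y is the line along which they close (so a half turn about z gives the same grasp; the last joint's range is limited). The gripper opens to 85 mm and grips with 20 to 120 N. Pads are 22 mm wide; open, the fingers measure 114 mm over their backs; the gripper's body (76 mm by 85 mm) begins 54 mm behind the grasp point. The pads swing forward as they close: fully open they stand 13 mm farther back than shut.
Start: joints at [1.174, 0.398, 0.045, 1.537, -0.019, 1.207, -0.051], TCP at [0.191, -0.621, 0.231] pointing down, gripper open.
Joint ranges: [-2.82, 2.82], [-0.49, 2.23], [-1.37, 1.46], [0, 2.46], [-1.36, 4.5], [0.23, 2], [-2.94, 2.94]. Speed limits (rad/s): [2.57, 2.57, 3.14, 3.14, 3.14, 3.14, 3.14].

## Interface

Orientations are given as a unit quaternion [x, y, z, w].
In Python, from cell import * gives the robot as it stands.
- The arm moves only by the shell command python3 -m inch 'ROWS' [FORCE]. ROWS is JSON, a list of rows, each a list of 5 numbers: the shift along the tool's x, y, z in m, then the turn about the tool's z in degrees, then the finger opening in m, from 0 to 0.0854. A call has 1 to 12 rows; each row is the pose to reach, as a shift and turn from the pose commanded when the call began, along the tool's axes at that moment; what a row does not reach only later rows make up. A row lasts 1/8 s, in which the tool goes at most 62.5 mm and 10.7 degrees, less where a joint would pass 70% of its speed; a pose out of reach is approached as far as the arm can. A call with a gripper value outside its range is refused whole. The fingers move at their own pace and stop on an object; FORCE is the grip in N (left out, the last holds). Time passes only in rows, so rows that repeat a pose let the fingers close. It gives the time, the measured TCP pose, the force, the opening and the grip force at its end, in the units of the state.
- read_state(): the state, without advancing time (a new reading comes with each control period).
- snapshot(name): name is "scene" or "top" or "wrist"; returns a dict with "pixels" (400x640x3 uint8, red, green, blue), "z_map" (400x640 float32, m along the optical axis (not along the pixel's ray), 0 where there is no reading), "K" (3x3 intrinsics, pixels), "rvec" (rotation vector, rad) and "tvec" (3), from world to camera coordinates, as OpenCV has them. Camera axes: x right, y down, z forward; pixel columns grow to the right and rows downward; lengths in m; the calibration is good to about 2 mm. A picture is of the moment at which its call begins.
- hand_in(): hands the job in; it is judged then, once.
The state is a dict: "time": time; "joint_pos": joint angles; "joint_velocities": joint speeds; "tau": joint torques, N m; "position": TCP position; "eef_rot": TCP orientation; "ft_force": force on the tool from outside, world axes, zero at the start; "moment": the same for the moment, N m; "finger_gap": finger opening in m; "grip_force": force on a finger pad.
Only numpy, scipy, OpenCV 4.12 (cv2) and the standard library are available. Lean on these libraries where they do the work, as an engineer would, in place of code of your own. Each camera call takes 0.05 s, during which the arm holds its last target. There are 200 camera calls.

## Task

Two thumb screws have been started in the gauge nuts of the two sloping stands; one is good and one binds partway. Turn both clockwise as far as they will go, leaving both in while you compare them, then back the one that binds all the way out to its stop and leave the free-running one screwed fully home. Do not shift the oil can, the wax tin or the oilstone.

Things in the scene. Friction and masses are not known exactly. Their poses are not given: they have to be found in the camera images.
- gauge_a: fixed oak gauge stand, 150 x 120 mm; origin under its centre, z up. The screw axis leans 28 degrees from vertical toward the stand's -x and meets its sloping board 85 mm above the origin. A steel gauge nut there (hexagon, 58 mm over corners, 23 mm high) holds a thumb screw. Both stands look alike and may trade places
- gauge_b: fixed oak gauge stand, 150 x 120 mm; origin under its centre, z up. The screw axis leans 28 degrees from vertical toward the stand's -x and meets its sloping board 85 mm above the origin. A steel gauge nut there (hexagon, 58 mm over corners, 23 mm high) holds a thumb screw. Both stands look alike and may trade places
- screw_a (a joint): turn of this stand's thumb screw, rad: 0 = backed fully out (stop), grows clockwise seen from the wing end, going in 3.8 mm per rad. Starts at 0.2 to 0.45. A free screw runs to a hard stop at 1.60 (home); one that binds stops dead at about 0.90; only turning tells which. Friction of 0.12 N m holds it where left
- screw_b (a joint): turn of this stand's thumb screw, rad: 0 = backed fully out (stop), grows clockwise seen from the wing end, going in 3.8 mm per rad. Starts at 0.2 to 0.45. A free screw runs to a hard stop at 1.60 (home); one that binds stops dead at about 0.90; only turning tells which. Friction of 0.12 N m holds it where left
- screw_a_wing (a point): centre of the screw's flat steel wing: 96 mm long (x), 12 mm thick (y), 34 mm tall, round ends; z = screw axis, out of the nut; moves with the screw. Grip across y. It lies 65 mm from the sloping board when backed out, 59 mm home. Below the wing: neck of 18 mm diameter, then, from 26 mm below this point, a 34 mm collar; nut top 36 mm below it when home
- screw_b_wing (a point): centre of the screw's flat steel wing: 96 mm long (x), 12 mm thick (y), 34 mm tall, round ends; z = screw axis, out of the nut; moves with the screw. Grip across y. It lies 65 mm from the sloping board when backed out, 59 mm home. Below the wing: neck of 18 mm diameter, then, from 26 mm below this point, a 34 mm collar; nut top 36 mm below it when home
- oil_can: loose tinplate oil can with a spout, 69 x 91 x 166 mm, standing behind and between the stands; origin at the centre of its underside. To be left alone
- wax_tin: loose round tin with a lid, 66 mm across, 27 mm high, lying in front and between the stands; origin at the centre of its underside. To be left alone
- oilstone: loose oilstone in an oak block, 62 x 205 x 35 mm, at the right front of the bench; origin at the centre of its underside. To be left alone

How it is judged:
By the outcome, as a careful person would: the job done as asked, in the order asked, and still so for the second after the job is handed in, with the robot touching nothing.
It also fails if it takes over 61 s, if anything falls off the work surface, if the arm or the gripper's body presses on something with over 40 N, if the wrist force passes 120 N, or if a joint passes its speed limit or range.

## Working session

There is one attempt and no reset: what is moved stays moved. The work goes in short steps, Python scripts to look and compute and a shell command to move; the robot and the scene stay as the last step left them, time stands still between calls to the robot, and variables do not carry over. Pictures are saved under pics/ and viewed, at most 10 in all, crops included, and the job is handed in when it is done.

```bash
ls; mkdir -p pics
cat > h.py <<'E'
import numpy as np, cv2
from scipy.spatial.transform import Rotation as R
from cell import *
def shot(n,f=None):
    s=snapshot(n)
    if f: cv2.imwrite('pics/'+f,cv2.cvtColor(s['pixels'],cv2.COLOR_RGB2BGR))
    return s
def cloud(s):
    z=s['z_map'].astype(float);K=s['K'];v,u=np.mgrid[:400,:640]
    p=np.stack([(u-K[0,2])/K[0,0]*z,(v-K[1,2])/K[1,1]*z,z],-1)
    M=cv2.Rodrigues(np.array(s['rvec'],float))[0]
    w=(p-np.ravel(s['tvec']))@M
    w[z==0]=np.nan
    return w
E
python3 - <<'E'
from h import *
for n in ('top','scene'):
    s=shot(n,n+'0.png'); np.savez(n+'0.npz',w=cloud(s),px=s['pixels'],**{k:s[k] for k in('K','rvec','tvec')})
print(read_state())
E
```

```text
pics
{'time': 0.1, 'joint_pos': array([ 1.17397351,  0.39907745,  0.04504796,  1.53774481, -0.0187147 ,
        1.20688207, -0.05070796]), 'joint_velocities': array([ 0.00028163, -0.00119801,  0.00087409, -0.00463876,  0.00066959,
        0.00146726, -0.00184824]), 'tau': array([ 4.22403042e-03, -4.76259613e+01,  1.37050308e+00, -2.54946470e+01,
        1.19814172e-02,  5.06853161e-03, -5.22770989e-06]), 'position': array([ 0.19059418, -0.62084547,  0.23039788]), 'eef_rot': array([ 9.88926268e-01,  1.48405265e-01, -1.78119084e-04, -8.25971624e-04]), 'ft_force': array([-0.15090482, -0.49752858,  0.52731416]), 'moment': array([ 0.03041991, -0.00321871,  0.05620873]), 'grip_force': 0.0, 'finger_gap': 0.08550098096323586}
```

View pics/top0.png

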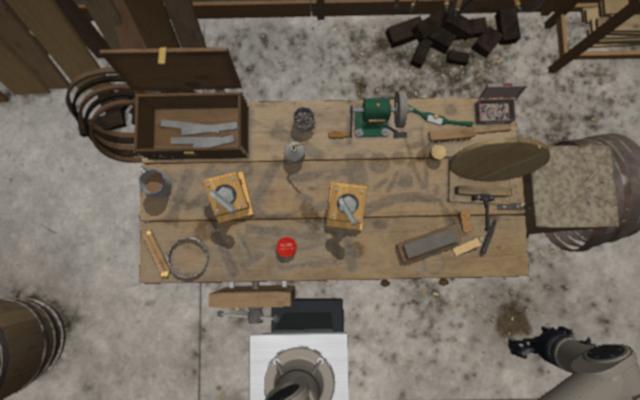

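View pics/scene0.png

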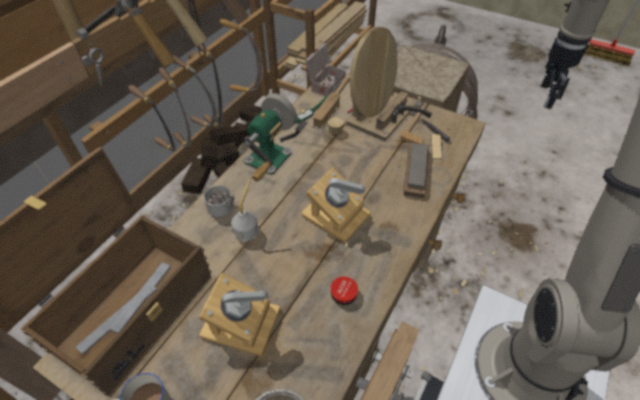

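The top view shows the two stands at about (229,197) and (347,207). Their wings slope down toward the robot. The oil can is near (294,150), the wax tin at (286,247) and the oilstone at (428,245). Next I fit the boards and wings.

```bash
cat > m.py <<'E'
from h import *
def fit(P):
    """board plane (tilt 28 deg) by search on yaw: P cloud near stand -> axis n, point, wing centre, wing dir"""
    best=None
    for yaw in np.radians(np.arange(-60,61,1)):
        n=np.array([-np.sin(.4887)*np.cos(yaw),-np.sin(.4887)*np.sin(yaw),np.cos(.4887)])
        d=P@n; h,e=np.histogram(d,np.arange(d.min(),d.max(),.002)); hh=np.convolve(h,[1,1],'same');k=hh.argmax()
        if best is None or hh[k]>best[0]: best=(hh[k],yaw,n,e[k])
    return best
E
python3 - <<'E'
from m import *
T=np.load('top0.npz');S=np.load('scene0.npz')
w=T['w']
for uv in [(229,197),(347,207),(294,150),(286,247),(428,245)]: print(uv,w[uv[1],uv[0]].round(3))
for c in [(229,197),(347,207)]:
    c0=w[c[1],c[0],:2]
    for nm,D in(('top',T),('scene',S)):
        P=D['w'].reshape(-1,3); P=P[np.isfinite(P).all(1)]
        P=P[(np.linalg.norm(P[:,:2]-c0,axis=1)<.13)&(P[:,2]>.03)&(P[:,2]<.25)]
        b=fit(P); n=b[2]
        Q=P[abs(P@n-b[3])<.008]
        for _ in range(3):
            m=Q.mean(0);nn=np.linalg.svd(Q-m)[2][2];nn*=np.sign(nn[2]);Q=P[abs((P-m)@nn)<.005]
        print(nm,len(P),'yaw',np.degrees(b[1]),b[0],'svd n',nn.round(3),'tilt',np.degrees(np.arccos(nn[2])).round(1),'yaw',np.degrees(np.arctan2(-nn[1],-nn[0])).round(1),'board mean',m.round(4),len(Q))
        h=(P-m)@nn; W=P[(h>.055)]
        print('  hmax',np.sort(h)[-8:].round(3),len(W),'wing mean',W.mean(0).round(4), 'hmean',h[h>.055].mean().round(3))
        Wt=W-W.mean(0); Wt-=np.outer(Wt@nn,nn); d=np.linalg.svd(Wt)[2][0]; pr=Wt@d;print('  dir',d.round(3),'len',np.ptp(pr).round(3))
        c_,s_=m,nn
        r=cv2.minAreaRect((Q@np.linalg.svd(np.eye(3)-np.outer(nn,nn))[0][:,:2]*1000).astype(np.float32));print('  rect',r)
E
```

```text
(229, 197) [0.588 0.198 0.117]
(347, 207) [ 0.547 -0.163  0.15 ]
(294, 150) [ 0.74  -0.002  0.079]
(286, 247) [0.431 0.031 0.034]
(428, 245) [ 0.429 -0.428  0.039]
top 1384 yaw 13.0 512 svd n [-0.453 -0.104  0.885] tilt 27.7 yaw 13.0 board mean [0.6085 0.2152 0.0889] 854
  hmax [0.083 0.083 0.084 0.084 0.084 0.087 0.087 0.088] 199 wing mean [0.5713 0.21   0.1529] hmean 0.074
  dir [-0.612 -0.686 -0.394] len 0.092
  rect ((226.80926513671875, -563.7636108398438), (110.87060546875, 120.27117919921875), 15.22472858428955)
scene 3132 yaw 14.999999999999998 1344 svd n [-0.454 -0.11   0.884] tilt 27.9 yaw 13.6 board mean [0.6035 0.2307 0.088 ] 1962
  hmax [0.083 0.083 0.083 0.083 0.083 0.083 0.083 0.083] 394 wing mean [0.5693 0.2175 0.1527] hmean 0.074
  dir [0.622 0.671 0.404] len 0.094
  rect ((-562.59716796875, -230.012939453125), (120.4097900390625, 111.70336151123047), 15.658461570739746)
top 1326 yaw -8.0 531 svd n [-0.466  0.062  0.883] tilt 28.0 yaw -7.5 board mean [ 0.5713 -0.1677  0.0895] 892
  hmax [0.083 0.084 0.084 0.084 0.084 0.084 0.084 0.086] 165 wing mean [ 0.534  -0.1624  0.1547] hmean 0.075
  dir [-0.784 -0.491 -0.38 ] len 0.093
  rect ((173.21456909179688, -535.540771484375), (109.85206604003906, 121.48822784423828), 8.755350112915039)
scene 2087 yaw -9.0 716 svd n [-0.465  0.061  0.883] tilt 27.9 yaw -7.5 board mean [ 0.5655 -0.1522  0.085 ] 1114
  hmax [0.083 0.083 0.083 0.083 0.083 0.083 0.084 0.084] 315 wing mean [ 0.5327 -0.1559  0.1498] hmean 0.072
  dir [-0.793 -0.473 -0.384] len 0.095
  rect ((-535.2169189453125, -167.85464477539062), (119.8055648803711, 113.11005401611328), 8.922416687011719)
```

```bash
cat >> m.py <<'E'
def wing(P):
    """P: cloud near one stand -> n, wing centre, upslope wing dir, screw angle est (0 at downslope, deg)"""
    b=fit(P); Q=P[abs(P@b[2]-b[3])<.008]
    for _ in range(3):
        m=Q.mean(0);n=np.linalg.svd(Q-m)[2][2];n*=np.sign(n[2]);Q=P[abs((P-m)@n)<.005]
    h=(P-m)@n; W=P[h>.05]; W=W-np.outer((W-m)@n-.064,n)   # project to wing mid height
    T=P[h>.077]; T=T-np.outer((T-m)@n-.064,n)
    c=T.mean(0); d=np.linalg.svd(T-c)[2][0]; d*=np.sign(d[2])
    pr=(W-c)@d; c2=c+d*(np.percentile(pr,1)+np.percentile(pr,99))/2
    up=np.cross(np.cross(n,[0,0,1]),n); up/=np.linalg.norm(up)
    return dict(n=n,c=c2,d=d,psi=np.degrees(np.arctan2(n@np.cross(up,d),up@d)),N=len(T),ln=np.ptp(pr),top=np.percentile(h,99.8), o=c2-n*.064)
def near(w,c0):
    P=w.reshape(-1,3);P=P[np.isfinite(P).all(1)]
    return P[(np.linalg.norm(P[:,:2]-c0,axis=1)<.12)&(P[:,2]>.03)&(P[:,2]<.22)]
C={'L':(.588,.213),'R':(.552,-.163)}
def toolaz(r):  # wanted azimuth of tool x
    m=np.cross(r['n'],r['d']); a=np.degrees(np.arctan2(m[1],m[0]))-90
    return (a+90)%180-90
def go(r,above=.005):
    s=read_state(); Rt=R.from_quat(s['eef_rot']).as_matrix()
    az=np.degrees(np.arctan2(Rt[1,0],Rt[0,0]))
    tcp=r['c']+np.array([0,0,-.019+above])
    print('tcp goal',tcp.round(4),'tool shift',(Rt.T@(tcp-s['position'])).round(4),'turn',round(az-toolaz(r),1),'toolaz',round(az,1))
E
python3 - <<'E'
from m import *
for k in C:
    for f in('top0','scene0'):
        r=wing(near(np.load(f+'.npz')['w'],C[k])); print(k,f,{a:np.round(v,4) for a,v in r.items()},'az',toolaz(r).round(1)); go(r)
E
```

```text
L top0 {'n': array([-0.4535, -0.1043,  0.8851]), 'c': array([0.5738, 0.2115, 0.143 ]), 'd': array([0.6222, 0.674 , 0.3982]), 'psi': np.float64(31.1542), 'N': np.int64(99), 'ln': np.float64(0.0923), 'top': np.float64(0.085), 'o': array([0.6028, 0.2181, 0.0863])} az 41.1
tcp goal [0.5738 0.2115 0.129 ] tool shift [ 0.6106 -0.683   0.1025] turn -24.0 toolaz 17.1
L scene0 {'n': array([-0.4543, -0.1103,  0.884 ]), 'c': array([0.5729, 0.2151, 0.1427]), 'd': array([0.6115, 0.683 , 0.3995]), 'psi': np.float64(31.295), 'N': np.int64(210), 'ln': np.float64(0.0943), 'top': np.float64(0.0827), 'o': array([0.602 , 0.2222, 0.0862])} az 41.9
tcp goal [0.5729 0.2151 0.1287] tool shift [ 0.6109 -0.6867  0.1028] turn -24.8 toolaz 17.1
R top0 {'n': array([-0.4662,  0.0616,  0.8826]), 'c': array([ 0.536 , -0.1636,  0.1431]), 'd': array([0.7875, 0.4835, 0.3822]), 'psi': np.float64(35.62), 'N': np.int64(96), 'ln': np.float64(0.0934), 'top': np.float64(0.084), 'o': array([ 0.5659, -0.1676,  0.0866])} az 24.8
tcp goal [ 0.536  -0.1636  0.1291] tool shift [ 0.4644 -0.3355  0.1018] turn -7.7 toolaz 17.1
R scene0 {'n': array([-0.4645,  0.0614,  0.8834]), 'c': array([ 0.5362, -0.1591,  0.1425]), 'd': array([0.7922, 0.4747, 0.3835]), 'psi': np.float64(35.0566), 'N': np.int64(132), 'ln': np.float64(0.0946), 'top': np.float64(0.0832), 'o': array([ 0.5659, -0.1631,  0.086 ])} az 24.3
tcp goal [ 0.5362 -0.1591  0.1285] tool shift [ 0.4659 -0.3398  0.1024] turn -7.2 toolaz 17.1
```

```bash
python3 -m inch '[[0.465,-0.338,0,-7.5,0.085],[0.465,-0.338,0,-7.5,0.085],[0.465,-0.338,0,-7.5,0.085],[0.465,-0.338,0,-7.5,0.085],[0.465,-0.338,0,-7.5,0.085],[0.465,-0.338,0,-7.5,0.085],[0.465,-0.338,0,-7.5,0.085],[0.465,-0.338,0,-7.5,0.085],[0.465,-0.338,0,-7.5,0.085],[0.465,-0.338,0,-7.5,0.085],[0.465,-0.338,0,-7.5,0.085],[0.465,-0.338,0,-7.5,0.085]]' 20
python3 - <<'E'
from m import *
s=shot('wrist','w1.png'); w=cloud(s); np.savez('w1.npz',w=w)
print(read_state()['joint_pos'].round(2))
r=wing(near(w,C['R'])); print({a:np.round(v,4) for a,v in r.items()}); go(r)
E
```

```text
time: 1.6
position: [0.5349, -0.164, 0.231]
eef_rot: [0.977, 0.211, -0.001, 0.0]
ft_force: [-0.9, -0.1, -0.5]
finger_gap: 0.085
grip_force: 0.0
[ 0.48  0.25 -0.3   1.75  0.08  1.16 -1.  ]
{'n': array([-0.4594,  0.0612,  0.8861]), 'c': array([ 0.5379, -0.1618,  0.1422]), 'd': array([0.7885, 0.4874, 0.3751]), 'psi': np.float64(35.9681), 'N': np.int64(1215), 'ln': np.float64(0.094), 'top': np.float64(0.0812), 'o': array([ 0.5673, -0.1658,  0.0855])}
tcp goal [ 0.5379 -0.1618  0.1282] tool shift [ 0.0039 -0.0009  0.1029] turn -0.8 toolaz 24.4
```

View pics/w1.png

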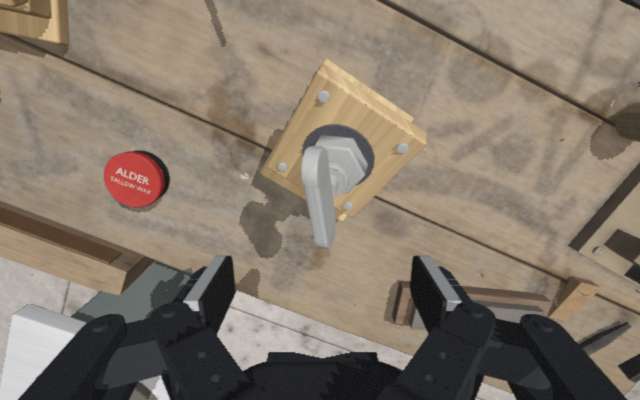

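The wrist view shows the right wing at about (320,195), centred between the open fingers and lined up with them. Now I descend and grip gently.

```bash
python3 -m inch '[[0.004,-0.001,0.05,-1,0.085],[0.004,-0.001,0.09,-1,0.085],[0.004,-0.001,0.103,-1,0.085],[0.004,-0.001,0.103,-1,0.085],[0.004,-0.001,0.103,-1,0.012],[0.004,-0.001,0.103,-1,0.008],[0.004,-0.001,0.103,-1,0.008],[0.004,-0.001,0.103,-1,0.008],[0.004,-0.001,0.103,-1,0.008],[0.004,-0.001,0.103,-1,0.008]]' 20
python3 -c "
from h import *
s=read_state();print(s['joint_pos'].round(2),s['moment'].round(2))"
```

```text
time: 2.9
position: [0.541, -0.1608, 0.1301]
eef_rot: [0.975, 0.221, 0.002, 0.002]
ft_force: [-0.6, -1.5, 5.3]
finger_gap: 0.018
grip_force: 23.7
[ 0.46  0.35 -0.3   1.85  0.13  0.95 -1.03] [-0.91 -0.25 -0.19]
```

```bash
python3 -m inch '[[0,0,0,5,0.008],[0,0,0,10,0.008],[0,0,0,15,0.008],[0,0,0,20,0.008],[0,0,0,25,0.008],[0,0,0,25,0.008]]' 20
python3 - <<'E'
from m import *
s=read_state();print(s['joint_pos'].round(2),s['moment'].round(2))
for n in('top','scene'):
    r=wing(near(cloud(shot(n,n+'1.png')),C['R'])); print({a:np.round(v,4) for a,v in r.items()})
E
```

```text
time: 3.65
position: [0.5408, -0.162, 0.1295]
eef_rot: [1.0, 0.005, 0.002, 0.002]
ft_force: [1.8, -5.5, 1.8]
finger_gap: 0.0126
grip_force: 20.8
[ 0.39  0.35 -0.22  1.85  0.09  0.94 -1.43] [-1.54 -0.52 -0.19]
{'n': array([-0.4309,  0.2625,  0.8634]), 'c': array([ 0.5602, -0.1343,  0.1589]), 'd': array([0.9013, 0.0792, 0.4258]), 'psi': np.float64(32.4461), 'N': np.int64(12), 'ln': np.float64(0.0366), 'top': np.float64(0.135), 'o': array([ 0.5878, -0.1511,  0.1037])}
{'n': array([-0.4644,  0.0609,  0.8835]), 'c': array([ 0.5487, -0.1463,  0.1483]), 'd': array([0.4437, 0.8794, 0.1726]), 'psi': np.float64(68.3818), 'N': np.int64(302), 'ln': np.float64(0.11), 'top': np.float64(0.137), 'o': array([ 0.5785, -0.1502,  0.0917])}
```

```bash
python3 -m inch '[[0,0,0,4,0.008],[0,0,0,8,0.008],[0,0,0,12,0.008],[0,0,0,16,0.008],[0,0,0,20,0.008],[0,0,0,20,0.008]]' 20
python3 -c "
from h import *
s=read_state();print(s['joint_pos'].round(2),s['moment'].round(2),s['grip_force'])"
```

```text
time: 4.5
position: [0.5413, -0.1597, 0.1287]
eef_rot: [0.986, -0.167, 0.002, 0.0]
ft_force: [4.8, -3.6, -1.6]
finger_gap: 0.0122
grip_force: 41.7
[ 0.34  0.35 -0.15  1.86  0.06  0.94 -1.75] [ 0.12 -1.14  0.59] 41.74484582224977
```

```bash
python3 -m inch '[[0,0,0,3,0.008],[0,0,0,6,0.008],[0,0,0,6,0.008]]' 20
python3 -c "
from h import *
s=read_state();print(s['joint_pos'].round(3),s['moment'].round(2),s['grip_force'])"
```

```text
time: 4.88
position: [0.5416, -0.159, 0.1286]
eef_rot: [0.976, -0.218, 0.002, -0.001]
ft_force: [3.6, -4.6, -3.3]
finger_gap: 0.0123
grip_force: 61.8
[ 0.319  0.347 -0.134  1.856  0.055  0.938 -1.85 ] [ 0.63 -1.36  0.86] 61.82140985402839
```

```bash
python3 -m inch '[[0,0,0,-6,0.008],[0,0,0,-6,0.085],[0,0,0,-6,0.085],[0,0,0,-6,0.085],[0,0,-0.05,-6,0.085],[0,0,-0.1,-6,0.085],[0,0,-0.1,-6,0.085],[0,0,-0.1,-6,0.085]]' 20
python3 - <<'E'
from m import *
s=shot('wrist','w2.png'); w=cloud(s)
r=wing(near(w,C['R'])); print({a:np.round(v,4) for a,v in r.items()}); go(r)
E
```

```text
time: 5.88
position: [0.5388, -0.1588, 0.2278]
eef_rot: [0.986, -0.169, -0.0, -0.0]
ft_force: [-0.2, -0.1, -1.0]
finger_gap: 0.085
grip_force: 0.0
{'n': array([-0.459 ,  0.0598,  0.8864]), 'c': array([ 0.5388, -0.1638,  0.143 ]), 'd': array([ 0.8478, -0.2689,  0.4572]), 'psi': np.float64(-9.0452), 'N': np.int64(617), 'ln': np.float64(0.0933), 'top': np.float64(0.0783), 'o': array([ 0.5682, -0.1676,  0.0862])}
tcp goal [ 0.5388 -0.1638  0.129 ] tool shift [0.0023 0.0046 0.098 ] turn -4.0 toolaz -19.4
```

View pics/w2.png

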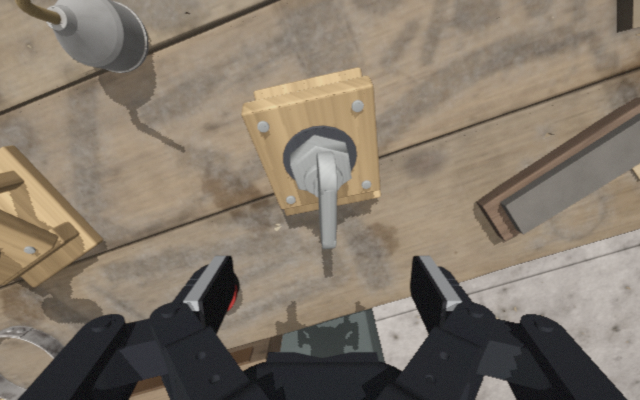

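The right wing now lies at about (327,195). It has turned 45° and stopped against a rising torque, so this screw probably binds. On to the left screw.

```bash
python3 -m inch '[[-0.091,-0.362,0,-61,0.085],[-0.091,-0.362,0,-61,0.085],[-0.091,-0.362,0,-61,0.085],[-0.091,-0.362,0,-61,0.085],[-0.091,-0.362,0,-61,0.085],[-0.091,-0.362,0,-61,0.085],[-0.091,-0.362,0,-61,0.085],[-0.091,-0.362,0,-61,0.085],[-0.091,-0.362,0,-61,0.085],[-0.091,-0.362,0,-61,0.085]]' 20
python3 - <<'E'
from m import *
s=shot('wrist'); w=cloud(s);print(read_state()['joint_pos'].round(2))
r=wing(near(w,C['L'])); print({a:np.round(v,4) for a,v in r.items()}); go(r)
r=wing(near(cloud(shot('top')),C['R'])); print({a:np.round(v,4) for a,v in r.items()})
E
```

```text
time: 7.18
position: [0.5742, 0.2106, 0.2281]
eef_rot: [0.935, 0.354, -0.0, 0.0]
ft_force: [0.2, -0.1, -0.4]
finger_gap: 0.085
grip_force: 0.0
[-0.04  0.36 -0.49  1.63  0.18  1.2  -1.42]
{'n': array([-0.4507, -0.1089,  0.886 ]), 'c': array([0.5747, 0.214 , 0.1422]), 'd': array([0.6128, 0.684 , 0.3957]), 'psi': np.float64(31.4029), 'N': np.int64(1188), 'ln': np.float64(0.0942), 'top': np.float64(0.081), 'o': array([0.6036, 0.221 , 0.0855])}
tcp goal [0.5747 0.214  0.1282] tool shift [ 0.0025 -0.002   0.1   ] turn -0.6 toolaz 41.4
{'n': array([-0.4667,  0.0585,  0.8825]), 'c': array([ 0.5375, -0.164 ,  0.1441]), 'd': array([ 0.8403, -0.2817,  0.4631]), 'psi': np.float64(-10.0832), 'N': np.int64(53), 'ln': np.float64(0.0949), 'top': np.float64(0.0807), 'o': array([ 0.5674, -0.1677,  0.0876])}
```

```bash
python3 -m inch '[[0.003,-0.002,0.05,-1,0.085],[0.003,-0.002,0.09,-1,0.085],[0.003,-0.002,0.1,-1,0.085],[0.003,-0.002,0.1,-1,0.085],[0.003,-0.002,0.1,-1,0.012],[0.003,-0.002,0.1,-1,0.008],[0.003,-0.002,0.1,-1,0.008],[0.003,-0.002,0.1,-1,0.008],[0.003,-0.002,0.1,-1,0.008],[0.003,-0.002,0.1,-1,0.008]]' 20
python3 -m inch '[[0,0,0,5,0.008],[0,0,0,10,0.008],[0,0,0,15,0.008],[0,0,0,20,0.008],[0,0,0,25,0.008],[0,0,0,30,0.008],[0,0,0,35,0.008],[0,0,0,40,0.008],[0,0,0,40,0.008]]' 20
python3 -c "
from h import *
s=read_state();print(s['joint_pos'].round(3),s['moment'].round(2),s['grip_force'])"
```

```text
time: 8.52
position: [0.5768, 0.2147, 0.13]
eef_rot: [0.932, 0.362, 0.002, 0.001]
ft_force: [0.2, -2.6, 5.1]
finger_gap: 0.0167
grip_force: 28.6
time: 9.65
position: [0.5768, 0.2161, 0.1289]
eef_rot: [1.0, 0.026, 0.003, 0.001]
ft_force: [6.1, -1.2, -1.3]
finger_gap: 0.0116
grip_force: 83.3
[-0.179  0.443 -0.328  1.727  0.17   0.995 -2.088] [-0.36 -1.42  2.15] 83.30380186587718
```

```bash
python3 -m inch '[[0,0,0,-6,0.008],[0,0,0,-6,0.085],[0,0,0,-6,0.085],[0,0,0,-6,0.085],[0,0,-0.05,-6,0.085],[0,0,-0.1,-6,0.085],[0,0,-0.1,-6,0.085],[0,0,-0.1,-6,0.085]]' 20
python3 - <<'E'
from m import *
s=shot('wrist'); w=cloud(s)
r=wing(near(w,C['L'])); print({a:np.round(v,4) for a,v in r.items()}); go(r)
E
```

```text
time: 10.65
position: [0.5742, 0.2158, 0.2278]
eef_rot: [0.997, 0.075, -0.001, 0.0]
ft_force: [-0.2, 0.1, -0.1]
finger_gap: 0.085
grip_force: 0.0
{'n': array([-0.4501, -0.1094,  0.8862]), 'c': array([0.5774, 0.2136, 0.1437]), 'd': array([0.8615, 0.2081, 0.4632]), 'psi': np.float64(-0.0694), 'N': np.int64(860), 'ln': np.float64(0.0895), 'top': np.float64(0.0789), 'o': array([0.6062, 0.2206, 0.087 ])}
tcp goal [0.5774 0.2136 0.1297] tool shift [0.0034 0.0024 0.0972] turn -5.0 toolaz 8.6
```

```bash
python3 -m inch '[[-0.092,0.37,0,24,0.085],[-0.092,0.37,0,24,0.085],[-0.092,0.37,0,24,0.085],[-0.092,0.37,0,24,0.085],[-0.092,0.37,0,24,0.085],[-0.092,0.37,0,24,0.085],[-0.092,0.37,0,24,0.085],[-0.092,0.37,0,24,0.085],[-0.092,0.37,0.03,24,0.085],[-0.092,0.37,0.07,24,0.085],[-0.092,0.37,0.098,24,0.085],[-0.092,0.37,0.098,24,0.085]]' 20
python3 -m inch '[[0,0,0,0,0.018],[0,0,0,0,0.018],[0,0,0,0,0.018],[0,0,0,0,0.018],[0,0,0,6,0.018],[0,0,0,12,0.018],[0,0,0,18,0.018],[0,0,0,24,0.019],[0,0,0,24,0.019]]' 20
python3 -c "
from h import *
s=read_state();print(s['joint_pos'].round(3),s['moment'].round(2),s['grip_force'])"
```

```text
time: 12.2
position: [0.5372, -0.1605, 0.1276]
eef_rot: [0.991, -0.132, -0.003, -0.001]
ft_force: [0.1, 0.7, 0.6]
finger_gap: 0.085
grip_force: 0.0
time: 13.32
position: [0.539, -0.163, 0.1302]
eef_rot: [0.942, -0.336, -0.0, -0.0]
ft_force: [0.8, 1.4, -1.3]
finger_gap: 0.0188
grip_force: 6.2
[ 0.241  0.343 -0.029  1.856  0.011  0.942 -2.049] [ 0.38 -0.16  0.15] 6.2495453783049015
```

```bash
python3 -m inch '[[0,0,0,5,0.019],[0,0,0,10,0.02],[0,0,0,15,0.02],[0,0,0,20,0.02],[0,0,0,20,0.02]]' 20
python3 -c "
from h import *
s=read_state();print(s['joint_pos'].round(3),s['moment'].round(2),s['grip_force'])"
```

```text
time: 13.95
position: [0.539, -0.1623, 0.1296]
eef_rot: [0.87, -0.494, -0.001, -0.0]
ft_force: [2.2, 1.9, -5.4]
finger_gap: 0.0205
grip_force: 21.8
[ 0.188  0.344  0.036  1.858 -0.016  0.94  -2.372] [ 0.97 -0.46  0.7 ] 21.82270157849416
```

Torque is rising. I'll push a little further, then release and look.

```bash
python3 -m inch '[[0,0,0,5,0.02],[0,0,0,8,0.02],[0,0,0,8,0.02]]' 20
python3 -c "
from h import *
s=read_state();print(s['joint_pos'].round(3),s['moment'].round(2),s['grip_force'])"
python3 -m inch '[[0,0,0,-8,0.03],[0,0,0,-8,0.085],[0,0,0,-8,0.085],[0,0,0,-8,0.085],[0,0,-0.05,-8,0.085],[0,0,-0.1,-8,0.085],[0,0,-0.1,-8,0.085],[0,0,-0.1,-8,0.085]]' 20
python3 - <<'E'
from m import *
s=shot('wrist','w3.png'); w=cloud(s)
r=wing(near(w,C['R'])); print({a:np.round(v,4) for a,v in r.items()}); go(r)
r=wing(near(cloud(shot('top')),C['L'])); print({a:np.round(v,4) for a,v in r.items()})
E
```

```text
time: 14.32
position: [0.5392, -0.1602, 0.1297]
eef_rot: [0.835, -0.551, -0.001, -0.001]
ft_force: [0.6, 4.1, -5.1]
finger_gap: 0.0202
grip_force: 50.5
[ 0.166  0.344  0.06   1.859 -0.028  0.941 -2.499] [ 1.99 -0.52  1.71] 50.537407072260976
time: 15.32
position: [0.5386, -0.1636, 0.2299]
eef_rot: [0.868, -0.496, -0.0, 0.0]
ft_force: [0.5, 0.9, -0.9]
finger_gap: 0.0851
grip_force: 0.0
{'n': array([-0.4603,  0.0584,  0.8858]), 'c': array([nan, nan, nan]), 'd': array([0., 0., 0.]), 'psi': np.float64(0.0), 'N': np.int64(0), 'ln': np.float64(nan), 'top': np.float64(0.0762), 'o': array([nan, nan, nan])}
tcp goal [nan nan nan] tool shift [nan nan nan] turn 30.6 toolaz -59.4
{'n': array([-0.456 , -0.1139,  0.8827]), 'c': array([0.5737, 0.2112, 0.143 ]), 'd': array([0.8561, 0.2149, 0.47  ]), 'psi': np.float64(0.0623), 'N': np.int64(59), 'ln': np.float64(0.095), 'top': np.float64(0.082), 'o': array([0.6028, 0.2185, 0.0865])}m.py:17: RuntimeWarning: Mean of empty slice.
  c=T.mean(0); d=np.linalg.svd(T-c)[2][0]; d*=np.sign(d[2])
  ret = um.true_divide(
```

View pics/w3.png

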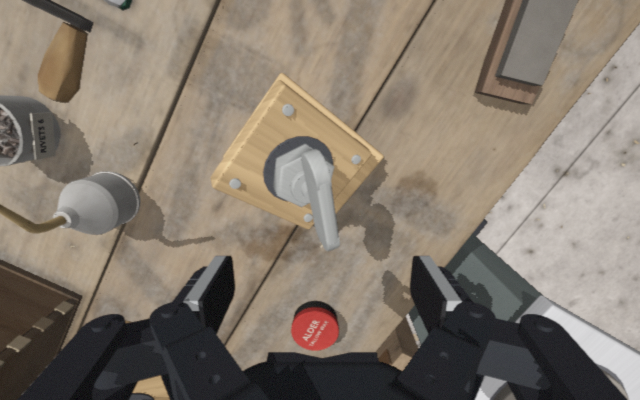

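```bash
sed -i 's/T=P\[h>.077\]/T=P[h>np.percentile(h,99.8)-.004]/' m.py
python3 - <<'E'
from m import *
for n in('wrist','top'):
    r=wing(near(cloud(shot(n)),C['R'])); print({a:np.round(v,4) for a,v in r.items()}); go(r)
E
```

```text
{'n': array([-0.4602,  0.0585,  0.8859]), 'c': array([ 0.5371, -0.1645,  0.1422]), 'd': array([ 0.5853, -0.7303,  0.3523]), 'psi': np.float64(-40.5895), 'N': np.int64(1208), 'ln': np.float64(0.0943), 'top': np.float64(0.0762), 'o': array([ 0.5665, -0.1683,  0.0855])}
tcp goal [ 0.5371 -0.1645  0.1282] tool shift [0.0007 0.0011 0.1004] turn -15.0 toolaz -59.4Traceback (most recent call last):
  File "<stdin>", line 3, in <module>
  File "m.py", line 18, in wing
    pr=(W-c)@d; c2=c+d*(np.percentile(pr,1)+np.percentile(pr,99))/2
                        ~~~~~~~~~~~~~^^^^^^
    return _quantile_unchecked(
        a, q, axis, out, overwrite_input, method, keepdims, weights)
    return _ureduce(a,
                    func=_quantile_ureduce_func,
    ...<5 lines>...
                    overwrite_input=overwrite_input,
                    method=method)
    r = func(a, **kwargs)
    result = _quantile(arr,
                       quantiles=q,
    ...<2 lines>...
                       out=out,
                       weights=wgt)
    slices_having_nans = np.isnan(arr[-1, ...])
                                  ~~~^^^^^^^^^
IndexError: index -1 is out of bounds for axis 0 with size 0
```

The right screw is home: psi is -40.6° and the wing top is 76 mm above the board, which is 59+17 as expected. The left one is stuck at about 0.9, so it is the binding screw. I'll back it out.

```bash
python3 -m inch '[[-0.306,-0.224,0,-73,0.085],[-0.306,-0.224,0,-73,0.085],[-0.306,-0.224,0,-73,0.085],[-0.306,-0.224,0,-73,0.085],[-0.306,-0.224,0,-73,0.085],[-0.306,-0.224,0,-73,0.085],[-0.306,-0.224,0,-73,0.085],[-0.306,-0.224,0,-73,0.085],[-0.306,-0.224,0,-73,0.085],[-0.306,-0.224,0.05,-73,0.085],[-0.306,-0.224,0.1,-73,0.085],[-0.306,-0.224,0.1,-73,0.085]]' 20
python3 -m inch '[[0,0,0,0,0.018],[0,0,0,0,0.018],[0,0,0,0,0.018],[0,0,0,0,0.018],[0,0,0,-8,0.018],[0,0,0,-16,0.018],[0,0,0,-24,0.018],[0,0,0,-32,0.019],[0,0,0,-40,0.02],[0,0,0,-48,0.021],[0,0,0,-48,0.021]]' 20
python3 -c "
from h import *
s=read_state();print(s['joint_pos'].round(3),s['moment'].round(2),s['grip_force'])"
```

```text
time: 17.02
position: [0.5733, 0.2106, 0.1264]
eef_rot: [0.993, 0.117, -0.004, 0.002]
ft_force: [0.2, -0.5, 0.3]
finger_gap: 0.0855
grip_force: 0.0
time: 18.4
position: [0.5758, 0.2146, 0.1319]
eef_rot: [0.859, 0.512, 0.0, -0.0]
ft_force: [-5.0, -0.1, 7.8]
finger_gap: 0.021
grip_force: 14.4
[-0.046  0.462 -0.5    1.72   0.252  1.023 -1.131] [-0.15  0.59 -0.34] 14.353328692086507
```

```bash
python3 -m inch '[[0,0,0,-6,0.022],[0,0,0,-12,0.022],[0,0,0,-17,0.022],[0,0,0,-17,0.022]]' 20
python3 -c "
from h import *
s=read_state();print(s['joint_pos'].round(3),s['moment'].round(2),s['grip_force'])"
```

```text
time: 18.9
position: [0.5755, 0.2132, 0.1326]
eef_rot: [0.775, 0.632, -0.001, 0.0]
ft_force: [-7.8, -0.9, 12.2]
finger_gap: 0.0222
grip_force: 34.6
[-0.     0.473 -0.562  1.719  0.287  1.035 -0.865] [-1.02  0.92 -1.09] 34.612649583723396
```

Torque is at -1.09 N m, so it is probably at the stop. Release, rise and check both screws.

```bash
python3 -m inch '[[0,0,0,-4,0.022],[0,0,0,-4,0.022],[0,0,0,4,0.04],[0,0,0,4,0.085],[0,0,0,4,0.085],[0,0,0,4,0.085],[0,0,-0.05,4,0.085],[0,0,-0.1,4,0.085],[0,0,-0.1,4,0.085],[0,0,-0.1,4,0.085]]' 20
python3 - <<'E'
from m import *
r=wing(near(cloud(shot('wrist','w4.png')),C['L'])); print({a:np.round(v,4) for a,v in r.items()}); go(r)
r=wing(near(cloud(shot('top','t4.png')),C['R'])); print({a:np.round(v,4) for a,v in r.items()})
E
```

```text
time: 20.15
position: [0.5759, 0.2133, 0.2297]
eef_rot: [0.796, 0.606, -0.001, 0.0]
ft_force: [0.4, 0.2, -0.7]
finger_gap: 0.0845
grip_force: 0.0
{'n': array([-0.4527, -0.1085,  0.885 ]), 'c': array([0.5742, 0.2149, 0.1418]), 'd': array([0.3458, 0.8935, 0.2864]), 'psi': np.float64(52.0313), 'N': np.int64(1273), 'ln': np.float64(0.0942), 'top': np.float64(0.0825), 'o': array([0.6031, 0.2219, 0.0851])}
tcp goal [0.5742 0.2149 0.1278] tool shift [ 0.0016 -0.0016  0.1011] turn 12.5 toolaz 74.6
{'n': array([-0.462 ,  0.0554,  0.8852]), 'c': array([ 0.5366, -0.1641,  0.1433]), 'd': array([ 0.5933, -0.7226,  0.3548]), 'psi': np.float64(-40.3037), 'N': np.int64(46), 'ln': np.float64(0.0933), 'top': np.float64(0.0795), 'o': array([ 0.5662, -0.1676,  0.0866])}
```

View pics/w4.png

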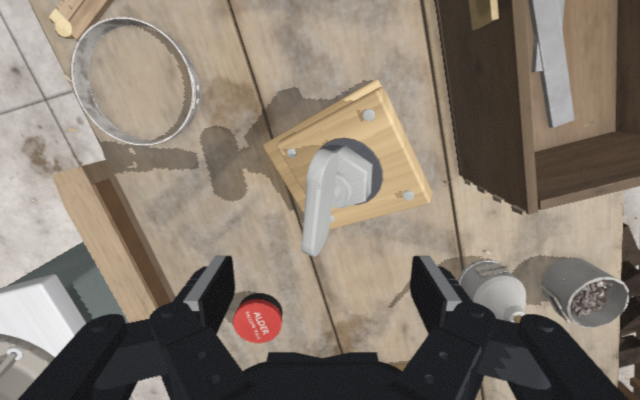

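The left wing, at about (320,200), stands fully out: psi is 52° and its top is 82.5 mm above the board. The right one is still home at -40°. The gripper is clear of everything.

```bash
python3 -c "
from cell import *
print(hand_in())"
```

```text
the job is handed in; nothing more can be done
None
```

Handed in after about 20 s of robot time (no verdict was shown): the left-hand screw bound at about 0.9 rad and is backed out to its stop, the right-hand one ran free and is fully home, and I never touched the oil can, wax tin or oilstone.

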